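Show the underside of a sample jar, brace it and unscrew its tight cap

ROBOT

A 7-joint arm with a two-finger parallel gripper is mounted at the origin on the work surface. World frame = base frame: x ahead of the robot, y to its left, z up, the work surface at z = 0. Lengths are in m, angles in rad, forces in N, time in s.
With the tool pointing down it reaches from about 0.35 to 0.9 m from the base axis. Payload 7.2 kg.
Tool frame: the origin (TCP) lies on the centre line of the jaws, within the pads' length; the fingertips stand 17 mm ahead of it and the grasp point (between the pads) lies 2 mm behind it; z points along the fingers, y is the line along which they close (so a half turn about z gives the same grasp; the last joint's range is limited). The gripper opens to 88 mm and grips with 3 to 60 N. Pads are 20 mm wide; open, the fingers measure 115 mm over their backs; the gripper's body (75 mm by 178 mm) begins 61 mm behind the grasp point.
Start: joints at [1.138, 0.411, -0.013, 1.596, 0.006, 1.134, -0.082], TCP at [0.223, -0.584, 0.24] pointing down, gripper open.
Joint ranges: [-2.95, 2.95], [-0.29, 1.99], [-1.47, 1.44], [0.14, 2.54], [-1.03, 4.17], [0.13, 1.85], [-2.86, 2.86]. Speed limits (rad/s): [2.39, 2.39, 3.01, 3.01, 3.14, 3.14, 3.14].

INTERFACE

Orientations are given as a unit quaternion [x, y, z, w].
In Python, from station import get_obs, camera, get_calibration, sign_off gives the robot as it stands.
- The arm moves only by the tool play_rows, never from a script. Its argument "targets" is a list of rows, each a list of 3 entries, a list of its own where there are three numbers: the shift along the tool's x, y, z in mm, then the turn, a rotation vector about the tool's x, y, z in rad, then the finger opening in mm, from 0 to 87.8. In form: [[[tx, ty, tz], [wx, wy, wz], claw], ...]. A call has 1 to 8 rows; each row shifts and turns the commanded pose from where the row before left it, along the tool's axes as they then stand; what a row does not reach is not made up. A row lasts 1/10 s, in which the tool goes at most 50 mm and 8.59 degrees, less where a joint would pass 70% of its speed; a pose out of reach is approached as far as the arm can. A call is refused whole if a number of a shift passes 50 or a number of a turn 0.15, either way. A call with a gripper value outside its range is refused whole. The fingers move at their own pace and stop on an object; "newtons" is the grip in N (left out, the last holds). Time passes only in rows, so rows that do not move let the fingers close. It gives the time, the measured TCP pose, the force, the opening and the grip force at its end, in the units of the state.
- get_obs(): the state, without advancing time (a new reading comes with each control period).
- camera(name): name is "scene" or "top" or "wrist"; returns the picture (420x560x3 uint8, blue, green, red); there is no depth.
- get_calibration(name): a dict with "mtx" (3x3 intrinsics, pixels), "R" (3x3) and "t" (3): a world point X has camera coordinates R X + t; the wrist camera has in their place "mount" (4x4, takes a point from camera to tool coordinates, whose origin is the TCP and whose axes are the flange's). Camera axes: x right, y down, z forward; pixel columns grow to the right and rows downward; lengths in m; the calibration is good to about 2 mm. A picture is of the moment at which its call begins: read the wrist's pose just before it. get_calibration takes no time and is no camera call.
- sign_off(): hands the job in; it is judged then, once.
The state is a dict: "clock": time; "qpos": joint angles; "joint_velocities": joint speeds; "joint_efforts": joint torques, N m; "ee_pos": TCP position; "ee_rot": TCP orientation; "ft_force": force on the tool from outside, world axes, zero at the start; "wrist_torque": the same for the moment, N m; "width": finger opening in m; "grasp_force": force on a finger pad.
Only numpy, scipy, OpenCV 4.12 (cv2) and the standard library are available. Lean on these libraries where they do the work, as an engineer would, in place of code of your own. Each camera call takes 0.05 s, during which the arm holds its last target. There are 200 camera calls.

TASK

Inspect the square sample jar: lift it clear of the table, tip it to about 30 degrees so that its underside can be seen, keep it there for about a second and bring it level again in the air, then stand it fully down in the square well of the bracing block with the cap still tight. Unscrew the tight cap counter-clockwise, stop when the thread lets go (a good third of a turn, about 130 degrees; farther on it catches again), lift the cap straight off and finish while still holding it level, about 2 cm clear above the open mouth, the jar staying seated in the block. Leave everything else where it is.

Things in the scene. Friction and masses are not known exactly. Their poses are not given: they have to be found in the camera images.
- jar: The sample jar: square body 60 x 60 mm, 70 mm high, then a round neck 34 mm in diameter, up to 96 mm above the underside, with lug ridges. 0.2 to 0.45 kg. Loose, standing on the table at first. Origin: centre of its underside; z up, x and y square to its flat sides. Lift it by two opposite sides, gripped close under the shoulder, or by the tight cap.
- cap: The jar's twist-off cap: 16-sided, ribbed, 52 mm across, 22 mm high, 0.03 kg, loose body; screwed on, its underside is 78 mm above the jar's underside, 8 mm above the shoulder of the square body (top of the cap at 100 mm). Origin: centre of its underside, z up. It does not rise while it is turned; it has about 1.5 mm of vertical play.
- thread (a joint): How far the cap has been turned on the jar: 0 = tight (the start), grows (rad) as the cap is turned counter-clockwise seen from above, against about 0.35 N m. The two lugs are free from 1.95 to 2.55 (best 2.25, about 130 degrees), where the cap lifts off easily; below that, and beyond (up to a stop at 3.0, under the next ridges), they hold it. Keeps its value with the cap off.
- jar_mouth (a point): Centre of the jar's open mouth, on the neck's upper rim, 96 mm above the jar's underside; axes as the jar's.
- block: The bracing block: flat wooden block 110 x 110 x 24 mm fixed to the table, with a square well, 65 x 65 mm and 18 mm deep (3 mm chamfer at its mouth), in the middle of its top, its sides parallel to the block's. A jar standing in it, at any quarter turn, cannot turn. Origin: centre of the block's underside on the table, z up; the well's floor is 6 mm above it.
- stapler: Bystander, loose, to be left where it is: stapler, 130 x 34 x 42 mm, with a flat base and a long top arm. Origin: centre of its underside.
- mouse: Bystander, loose, to be left where it is: computer mouse, about 90 x 62 x 36 mm. Origin: centre of its round part's underside.
- bottle: Bystander, loose, to be left where it is: round sample bottle with its own round cap, 56 mm in diameter, 110 mm high (not the square jar). Origin: centre of its underside.
- tape: Bystander, loose, to be left where it is: roll of tape lying flat, 90 mm in diameter, 40 mm high. Origin: centre of its underside.
- marker: Bystander, loose, to be left where it is: marker pen lying down, 120 x 16 x 16 mm. Origin: centre of its underside.
Things that resemble listed ones, but are neither listed nor needed, are in the scene too. Leave any orange look-alike of the cap alone.

How it is judged:
On the way, in this order (a step that is already met when the one before it is completed fails the run):
1. the jar, lifted clear, is tipped to about 30 degrees (21 to 40) and kept there for 0.4 s (angle between jar's own z axis and vertical between 0.37 and 0.7 rad and height (world z) of jar above 0.03 m), for 0.4 s.
2. the jar is level again (within 7 degrees) while still in the air (angle between jar's own z axis and vertical below 0.12 rad and height (world z) of jar above 0.03 m), for 0.1 s.
3. the jar stands fully down in the well of the bracing block with the cap still tight (thread below 0.3) (horizontal distance between jar and block below 0.008 m and z of jar in the frame of block below 0.01 m and angle between jar's own z axis and vertical below 0.08 rad and value of joint thread below 0.3 rad), for 0.2 s.
4. the cap is unscrewed (thread 1.95 to 2.6), still on the jar that stays seated in the block (horizontal distance between jar and block below 0.008 m and z of jar in the frame of block below 0.01 m and angle between jar's own z axis and vertical below 0.08 rad and value of joint thread between 1.95 and 2.6 rad and z of cap in the frame of jar_mouth below -0.01 m and horizontal distance between cap and jar_mouth below 0.006 m), for 0.1 s.
At the end, for the whole second after the job is handed in: The jar stands upright and fully down in the well (within 8 mm of its centre, underside below 10 mm, 4.5 degrees), thread 1.9 to 2.65; the fingers hold the cap still, level (11 degrees), its underside 6 to 45 mm above the rim, within 20 mm of the mouth's axis, not touching the jar (horizontal distance between jar and block below 0.008 m and z of jar in the frame of block below 0.01 m and angle between jar's own z axis and vertical below 0.08 rad and value of joint thread between 1.9 and 2.65 rad and z of cap in the frame of jar_mouth between 0.006 and 0.045 m and horizontal distance between cap and jar_mouth below 0.02 m and angle between cap's own z axis and vertical below 0.2 rad and contact force between the fingers and cap above 1 N and contact force between cap and jar below 0.05 N and linear speed of cap below 0.02 m/s); the arm keeps its last pose, push and grip.
It fails at once if the jar is tipped far over (beyond 52 degrees) (angle between jar's own z axis and vertical above 0.9 rad).
It fails at once if a bystander is moved by more than 30 mm (distance of any of stapler, mouse, bottle, tape, marker from where it was at the start of the episode above 0.03 m).
It also fails if it takes over 64 s, if anything falls off the work surface, if the arm or the gripper's body presses on something with over 40 N, if the wrist force passes 120 N, or if a joint passes its speed limit or range.

## Working session

There is one attempt and no reset: what is moved stays moved. The work goes in short steps, Python scripts to look and compute and a tool call to move; the robot and the scene stay as the last step left them, time stands still between calls to the robot, and variables do not carry over. Pictures are saved under pics/ and viewed, at most 10 in all, crops included, and the job is handed in when it is done.

Besides the shell and the picture viewer there is one more tool, called after "Emit:" as a command line: name --argument value ..., lists and objects as JSON in quotes. play_rows: Moves the arm, as the interface text tells. Its arguments: {"type":"object","properties":{"targets":{"type":"array"},"newtons":{"type":"number"}},"required":["targets"]}

```bash
mkdir -p pics
python3 - <<'E'
from station import *
import cv2,numpy as np
o=get_obs();print(o['clock'],o['ee_pos'],o['ee_rot'],o['width'])
for n in("scene","top"):
    cv2.imwrite(f"pics/{n}0.png",camera(n))
    c=get_calibration(n);print(n,c['mtx'],c['R'],c['t'])
print(get_calibration("wrist"))
E
```

```text
0.0 [ 0.22273118 -0.58344615  0.23882355] [ 9.83413870e-01  1.81373973e-01 -2.15795862e-04 -7.72129718e-04] 0.08802325753282234
scene [[519.8739434    0.         277.26402014]
 [  0.         519.8739434  204.99070312]
 [  0.           0.           1.        ]] [[-0.33015166  0.94369574 -0.02093393]
 [ 0.61116323  0.19680882 -0.76664581]
 [-0.7193604  -0.26590343 -0.6417289 ]] [ 0.22189755 -0.2967075   1.48507696]
top [[460.14071409   0.         283.02452273]
 [  0.         460.14071409 205.57138644]
 [  0.           0.           1.        ]] [[-0.04386404 -0.99903573 -0.00188329]
 [-0.97792154  0.04332237 -0.20443249]
 [ 0.20431695 -0.00712552 -0.97887885]] [-0.00263902  0.59224418  0.79403362]
{'mtx': array([[311.14331035,   0.        , 284.92523455],
       [  0.        , 311.14331035, 210.02043116],
       [  0.        ,   0.        ,   1.        ]]), 'mount': array([[-7.79503661e-04, -9.59756901e-01, -2.80831058e-01,
         7.80622897e-02],
       [ 9.99999285e-01, -1.00279791e-03,  6.51420498e-04,
         2.92276019e-04],
       [-9.06822115e-04, -2.80830350e-01,  9.59756997e-01,
        -1.45287158e-01],
       [ 0.00000000e+00,  0.00000000e+00,  0.00000000e+00,
         1.00000000e+00]])}
```

View pics/top0.png

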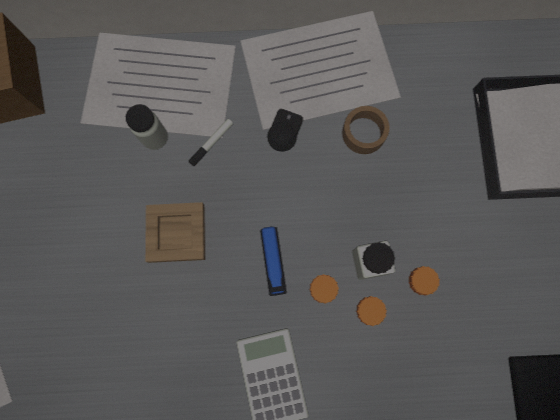

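View pics/scene0.png

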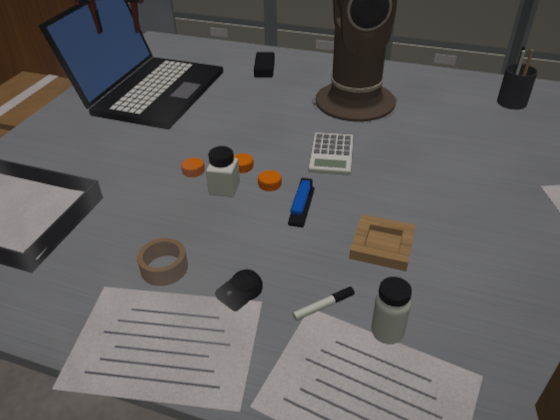

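The top view shows the square jar with its black cap at (378,258). Three orange look-alikes lie around it at (324,289), (372,311) and (424,281). The block is at (175,232), the stapler at (273,260) and the bottle at (148,125). The scene view agrees: jar at (222,172), block at (383,240).

```bash
cat > h.py <<'E'
from station import *
import cv2,numpy as np
from scipy.spatial.transform import Rotation as Ro
def cam(n):
    c=get_calibration(n)
    if n!="wrist": return c['mtx'],c['R'].T,-c['R'].T@c['t']
    o=get_obs();Rt=Ro.from_quat(o['ee_rot']).as_matrix();M=c['mount']
    return c['mtx'],Rt@M[:3,:3],Rt@M[:3,3]+o['ee_pos']
def ray(c,uv,z):
    K,R,p=c;uv=np.atleast_2d(np.float64(uv))
    d=np.c_[uv,np.ones(len(uv))]@np.linalg.inv(K).T@R.T
    return (p+d*((z-p[2])/d[:,2])[:,None])[:,:2]
def big(m):
    cs,_=cv2.findContours(m.astype(np.uint8),cv2.RETR_EXTERNAL,cv2.CHAIN_APPROX_NONE)
    return max(cs,key=cv2.contourArea)[:,0,:]
def roi(m,u0,v0,u1,v1):
    r=np.zeros(m.shape,bool);r[v0:v1,u0:u1]=m[v0:v1,u0:u1];return r
def rect(xy):
    (c,s,a)=cv2.minAreaRect((xy*1000).astype(np.float32));return np.round(c,1),np.round(s,1),round(a,1)
E
python3 - <<'E'
from h import *
I=cv2.imread("pics/top0.png");c=cam("top");g=I.max(2);h=cv2.cvtColor(I,cv2.COLOR_BGR2HSV)
k=big(roi(g<45,350,235,402,285));print("cap",rect(ray(c,k,.1)))
b=roi(g>110,345,230,405,290);k=big(b);print("jar body (shoulder)",rect(ray(c,k,.07)))
m=roi((h[...,1]>70)&(h[...,0]<25),130,190,220,275)
k=big(m);print("block",rect(ray(c,k,.024)),len(k))
S=cv2.imread("pics/scene0.png");c2=cam("scene");hs=cv2.cvtColor(S,cv2.COLOR_BGR2HSV)
k=big(roi(S.max(2)<60,200,140,240,175));print("cap scene",rect(ray(c2,k,.1)))
k=big(roi((hs[...,1]>70)&(hs[...,0]<25),340,205,425,275));print("block scene",rect(ray(c2,k,.024)))
cv2.imwrite("pics/c.png",np.vstack([cv2.resize(I[215:305,330:450],None,fx=5,fy=3.2)[:280],cv2.resize(I[190:275,130:250],None,fx=5,fy=3.2)]))
E
```

```text
cap (array([ 483.8, -188.6]), array([51.9, 52. ]), 84.7)
jar body (shoulder) (array([ 484.1, -190.3]), array([56.2, 57. ]), 7.9)
block (array([557.4, 180.6]), array([111.5, 110.7]), 1.0) 225
cap scene (array([ 499.6, -188. ]), array([76.8, 51.6]), 23.1)
block scene (array([569.9, 181.2]), array([131.7, 109.8]), 0.4)
```

Emit:
play_rows --targets '[[[38,-27,0],[0,0,0],87],[[38,-27,0],[0,0,0],87],[[38,-27,0],[0,0,0],87],[[38,-27,0],[0,0,0],87],[[38,-27,0],[0,0,0],87],[[38,-27,0],[0,0,0],87],[[38,-27,0],[0,0,0],87],[[38,-27,0],[0,0,0],87]]'

```text
clock: 0.9
ee_pos: [0.4304, -0.2719, 0.2395]
ee_rot: [0.983, 0.181, -0.0, -0.0]
ft_force: [1.0, -0.4, -0.4]
width: 0.0871
grasp_force: 0.0
```

Emit:
play_rows --targets '[[[38,-27,0],[0,0,0],87],[[38,-27,0],[0,0,0],87],[[0,0,0],[0,0,-0.14],87],[[0,0,0],[0,0,-0.14],87],[[0,0,0],[0,0,-0.14],87],[[0,0,0],[0,0,-0.14],87],[[0,0,0],[0,0,-0.14],87],[[0,0,0],[0,0,-0.14],87]]'

```text
clock: 1.7
ee_pos: [0.4814, -0.196, 0.2393]
ee_rot: [0.822, 0.569, -0.0, -0.0]
ft_force: [-0.1, 0.1, -0.3]
width: 0.0867
grasp_force: 0.0
```

Emit:
play_rows --targets '[[[0,0,0],[0,0,-0.14],87],[[0,0,0],[0,0,-0.14],87],[[0,0,0],[0,0,-0.14],87],[[0,0,0],[0,0,-0.08],87],[[0,0,0],[0,0,0],87]]'

```text
clock: 2.2
ee_pos: [0.4813, -0.1961, 0.2393]
ee_rot: [0.658, 0.753, -0.0, -0.0]
ft_force: [-1.2, -0.4, -0.1]
width: 0.0868
grasp_force: 0.0
```

Run:
```python
from h import *
o=get_obs();print(o['clock'],o['ee_pos'],o['qpos'],Ro.from_quat(o['ee_rot']).as_matrix()[:,0])
I=camera("wrist");cv2.imwrite("pics/w1.png",I)
```

```text
2.2 [ 0.48132822 -0.19610335  0.23929496] [ 0.68018786  0.27112063 -0.46556333  1.82502394  0.13668337  1.07779484
  0.29918484] [-1.34484818e-01  9.90915550e-01  4.54024326e-04]
```

View pics/w1.png

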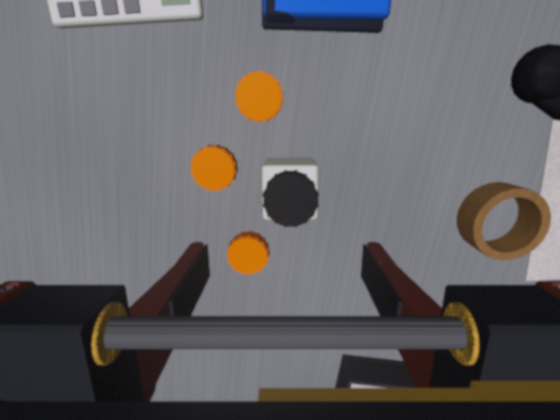

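The wrist view shows the jar at about (290,192), nearly square to the tool. Its shoulder spans columns 262 to 319 and the cap is at (291,198). The stapler is above it and orange caps lie to the left.

Run:
```python
from h import *
I=cv2.imread("pics/w1.png");c=cam("wrist");h=cv2.cvtColor(I,cv2.COLOR_BGR2HSV)
m=roi((I.min(2)>150),240,140,340,235)
k=big(m);print("shoulder",rect(ray(c,k,.07)),k.min(0),k.max(0))
L=[];Rr=[]
for v in range(172,216):
    u=np.where(m[v])[0]
    if len(u): L.append((u[0],v));Rr.append((u[-1]+1,v))
for e in(L,Rr):
    p=ray(c,e,.07);q=cv2.fitLine(p.astype(np.float32),cv2.DIST_HUBER,0,.01,.01).ravel();print("edge",np.round(q,4),np.degrees(np.arctan2(q[1],q[0])))
k=big(roi(I.max(2)<60,262,160,320,232));print("cap",rect(ray(c,k,.1)))
o=get_obs();print(Ro.from_quat(o['ee_rot']).as_matrix().round(4))
```

```text
shoulder (array([ 484.1, -176.1]), array([56.8, 24.8]), 9.2) [262 165] [317 190]
edge [ 0.1392 -0.9903  0.4582 -0.192 ] -82.00042
edge [ 0.7865  0.6175  0.5034 -0.182 ] 38.136635
cap (array([ 486.7, -191. ]), array([50.2, 51.1]), 52.8)
[[-1.315e-01  9.913e-01 -6.000e-04]
 [ 9.913e-01  1.315e-01  3.000e-04]
 [ 4.000e-04 -5.000e-04 -1.000e+00]]
```

Emit:
play_rows --targets '[[[5.6,4.5,30],[0,0,-0.01],87],[[0,0,40],[0,0,0],87],[[0,0,40],[0,0,0],87],[[0,0,35],[0,0,0],87],[[0,0,25],[0,0,0],87],[[0,0,14],[0,0,0],87],[[0,0,0],[0,0,0],87],[[0,0,0],[0,0,0],70]]' --newtons 45

```text
clock: 3.05
ee_pos: [0.4859, -0.19, 0.0563]
ee_rot: [0.655, 0.756, 0.0, 0.0]
ft_force: [0.5, 0.1, 0.9]
width: 0.0823
grasp_force: 0.0
```

Emit:
play_rows --targets '[[[0,0,0],[0,0,0],50],[[0,0,0],[0,0,0],50],[[0,0,0],[0,0,0],50],[[0,0,0],[0,0,0],50],[[0,0,0],[0,0,0],50],[[0,0,0],[0,0,0],50]]'

```text
clock: 3.65
ee_pos: [0.4858, -0.1902, 0.0566]
ee_rot: [0.655, 0.756, 0.0, 0.001]
ft_force: [-2.3, 1.0, 7.7]
width: 0.0601
grasp_force: 45.0
```

Emit:
play_rows --targets '[[[0,0,-10],[0,0,0],50],[[0,0,-25],[0,0,0],50],[[0,0,-35],[0,0,0],50],[[0,0,-35],[0,0,0],50],[[0,0,-35],[0,0,0],50],[[0,0,-30],[0,0,0],50],[[0,0,-20],[0,0,0],50],[[0,0,0],[0,0,0],50]]'

```text
clock: 4.45
ee_pos: [0.4864, -0.1901, 0.2487]
ee_rot: [0.654, 0.756, 0.001, 0.002]
ft_force: [0.8, -0.0, -3.7]
width: 0.0597
grasp_force: 45.0
```

Emit:
play_rows --targets '[[[0,0,0],[-0.05,0,0],50],[[0,0,0],[-0.1,0,0],50],[[0,0,0],[-0.12,0,0],50],[[0,0,0],[-0.12,0,0],50],[[0,0,0],[-0.09,0,0],50],[[0,0,0],[-0.04,0,0],50],[[0,0,0],[0,0,0],50],[[0,0,0],[0,0,0],50]]'

```text
clock: 5.25
ee_pos: [0.4847, -0.1898, 0.2448]
ee_rot: [0.633, 0.731, 0.194, 0.167]
ft_force: [0.6, -0.0, -3.4]
width: 0.0596
grasp_force: 45.0
```

Run:
```python
from h import *
o=get_obs();print(o['clock'],o['ee_pos'],o['qpos'],Ro.from_quat(o['ee_rot']).as_matrix()[:,2],o['width'],o['ft_force'])
S=camera("scene");T=camera("top")
cv2.imwrite("pics/t1.png",np.hstack([cv2.resize(S[20:260,130:330],None,fx=2,fy=2),cv2.resize(T[120:360,260:460],None,fx=2,fy=2)]))
```

```text
5.25 [ 0.48467042 -0.18984628  0.24482586] [ 1.01511301  0.075348   -0.56410205  2.15557964 -0.49201817  0.54097891
  0.98043356] [ 0.48961789  0.07171005 -0.86898331] 0.05963942132412681 [ 0.56011004 -0.0465858  -3.37028209]
```

View pics/t1.png

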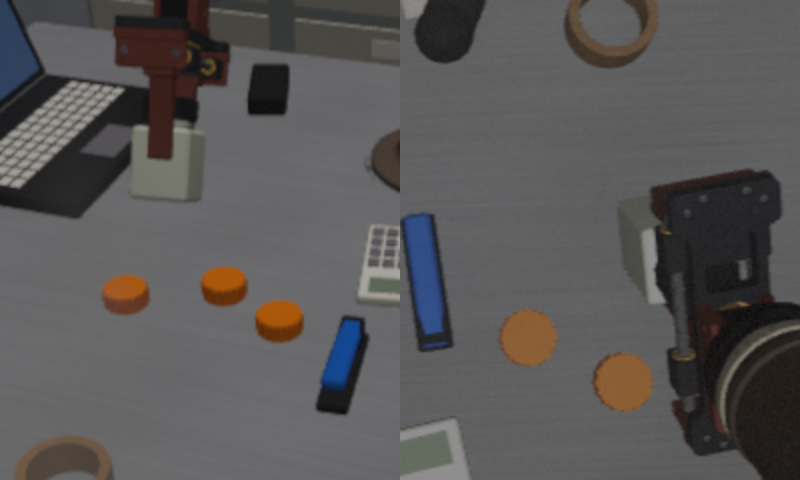

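The jar hangs firmly between the fingers, clear of the table at (167,165) in the left crop. The tool reads about 0.52 rad of tilt.

Emit:
play_rows --targets '[[[0,0,0],[0,0,0],50],[[0,0,0],[0,0,0],50],[[0,0,0],[0,0,0],50],[[0,0,0],[0,0,0],50],[[0,0,0],[0,0,0],50],[[0,0,0],[0,0,0],50]]'

```text
clock: 5.95
ee_pos: [0.4854, -0.19, 0.2457]
ee_rot: [0.632, 0.731, 0.194, 0.168]
ft_force: [-0.2, -0.2, -4.5]
width: 0.0598
grasp_force: 45.0
```

Emit:
play_rows --targets '[[[0,0,0],[0.05,0,0],50],[[0,0,0],[0.1,0,0],50],[[0,0,0],[0.12,0,0],50],[[0,0,0],[0.12,0,0],50],[[0,0,0],[0.09,0,0],50],[[0,0,0],[0.04,0,0],50],[[0,0,0],[0,0,0],50],[[0,0,0],[0,0,0],50]]'

```text
clock: 6.75
ee_pos: [0.4854, -0.1897, 0.2453]
ee_rot: [0.654, 0.756, 0.001, 0.0]
ft_force: [0.0, -0.6, -2.5]
width: 0.0596
grasp_force: 45.0
```

Run:
```python
from h import *
o=get_obs();print(o['clock'],o['ee_pos'],o['qpos'],Ro.from_quat(o['ee_rot']).as_matrix().round(4))
R=Ro.from_quat(o['ee_rot']).as_matrix();print(R.T@(np.array([.557,.181,.25])-o['ee_pos']))
```

```text
6.75 [ 0.48542601 -0.18973302  0.24527765] [ 0.69676922  0.27226195 -0.50256948  1.81319307  0.14540792  1.09214336
  0.2868798 ] [[-1.438e-01  9.896e-01  8.000e-04]
 [ 9.896e-01  1.438e-01  8.000e-04]
 [ 6.000e-04  9.000e-04 -1.000e+00]]
[ 0.35659532  0.12413188 -0.00437809]
```

Emit:
play_rows --targets '[[[20,10,0],[0,0,0],50],[[40,20,0],[0,0,0],50],[[45,22,0],[0,0,0],50],[[45,22,0],[0,0,0],50],[[45,22,0],[0,0,0],50],[[40,18,0],[0,0,0],50],[[15,10,0],[0,0,0.13],50],[[0,0,0],[0,0,0],50]]'

```text
clock: 7.55
ee_pos: [0.5721, 0.0782, 0.2458]
ee_rot: [0.702, 0.712, 0.001, -0.0]
ft_force: [-0.3, 0.4, -3.5]
width: 0.06
grasp_force: 45.0
```

Emit:
play_rows --targets '[[[0,0,0],[0,0,0],50],[[0,0,0],[0,0,0],50]]'

```text
clock: 7.75
ee_pos: [0.5718, 0.073, 0.2456]
ee_rot: [0.702, 0.712, -0.0, 0.0]
ft_force: [0.5, -0.9, -3.0]
width: 0.0598
grasp_force: 45.0
```

Run:
```python
from h import *
o=get_obs();print(o['clock'],o['ee_pos'],o['qpos'][6],Ro.from_quat(o['ee_rot']).as_matrix().round(4)[:,0])
c=cam("wrist");I=camera("wrist");cv2.imwrite("pics/w2.png",I)
h=cv2.cvtColor(I,cv2.COLOR_BGR2HSV)
m=(h[...,1]>70)&(h[...,0]<25)&(np.arange(420)[:,None]<260)
k=big(m);print(k.min(0),k.max(0),rect(ray(c,k,.024)))
```

```text
7.75 [0.57177944 0.07298241 0.24563495] -0.3966714289293323 [-0.0133  0.9999 -0.001 ]
[223  33] [326 139] (array([560.4, 181.6]), array([109.2, 109.1]), 0.4)
```

View pics/w2.png

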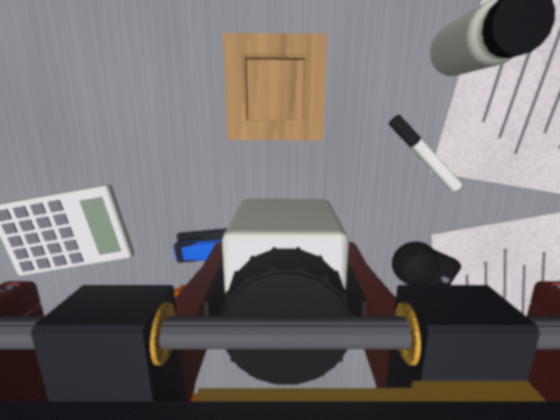

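The wrist view shows the block at (275,87), square in the image, its well at (275,90). The held jar is level below it, with its front shoulder edge near row 237.

Run:
```python
from h import *
I=cv2.imread("pics/w2.png");c=cam("wrist");o=get_obs()
col=I[190:260,275:300].astype(int).sum(2).mean(1);print(np.round(col).astype(int))
R=Ro.from_quat(o['ee_rot']).as_matrix()
for v in(236,240):
  p=ray(c,[[285,v]],.259)[0];print(v,R[:2,:2].T@(p-o['ee_pos'][:2]))
```

```text
[435 436 435 435 435 436 435 425 397 365 348 345 346 346 347 348 349 349
 350 351 351 352 352 353 354 354 355 355 356 356 357 358 358 359 359 359
 360 361 362 369 393 434 483 533 581 621 644 652 655 659 661 663 665 666
 667 661 630 541 394 236 140 120 117 117 116 115 115 113 113 113]
236 [0.02616984 0.00104359]
240 [0.02422546 0.0010422 ]
```

Emit:
play_rows --targets '[[[20,-2,0],[0,0,0],50],[[30,-3,0],[0,0,0],50],[[35,-3,0],[0,0,0],50],[[20,-2,20],[0,0,0],50],[[4.6,-0.8,30],[0,0,0],50],[[0,0,35],[0,0,0],50],[[0,0,35],[0,0,0],50],[[0,0,20],[0,0,0],50]]'

```text
clock: 8.6
ee_pos: [0.5588, 0.1821, 0.103]
ee_rot: [0.703, 0.712, -0.001, -0.0]
ft_force: [-1.0, -0.7, -3.4]
width: 0.0598
grasp_force: 45.0
```

Emit:
play_rows --targets '[[[0,0,10],[0,0,0],50],[[0,0,0],[0,0,0],50],[[0,0,0],[0,0,0],50]]'

```text
clock: 8.9
ee_pos: [0.5606, 0.1842, 0.0967]
ee_rot: [0.702, 0.712, 0.001, 0.0]
ft_force: [0.4, -0.1, -4.0]
width: 0.0599
grasp_force: 45.0
```

Run:
```python
from h import *
o=get_obs();print(o['clock'],o['ee_pos'],o['ft_force'],Ro.from_quat(o['ee_rot']).as_matrix().round(4))
c=cam("wrist");I=camera("wrist");S=camera("scene")
cv2.imwrite("pics/w3.png",np.hstack([I[100:400,80:480],cv2.resize(S[150:300,300:500],None,fx=2,fy=2)]))
```

```text
8.9 [0.56055153 0.18420639 0.0967306 ] [ 0.44234961 -0.06503389 -4.03238875] [[-1.340e-02  9.999e-01  1.500e-03]
 [ 9.999e-01  1.340e-02  4.000e-04]
 [ 4.000e-04  1.500e-03 -1.000e+00]]
```

View pics/w3.png

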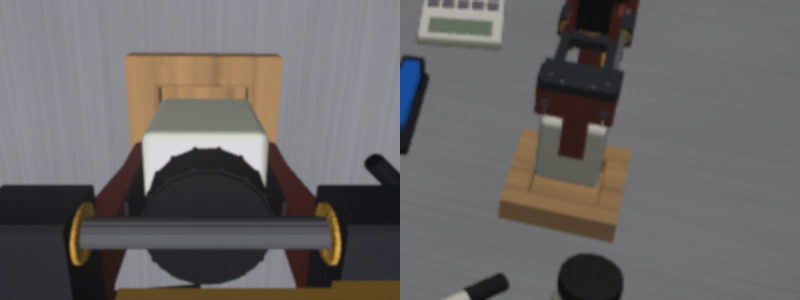

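The left panel shows the jar centred across the block: block columns 128 to 280, jar 145 to 265. The right panel shows it just above the well. I'll check the fore-aft offset from the edges of the same view.

Run:
```python
from h import *
I=cv2.imread("pics/w3.png")[:,:400];c=cam("wrist")
h=cv2.cvtColor(I,cv2.COLOR_BGR2HSV)
s=h[40:110,195:215,1].mean(1);g=I[40:150,195:215].astype(int).sum(2).mean(1)
print(np.round(s).astype(int));print(np.round(g).astype(int))
for n,v,z,d in(("block far edge",54,.024,55),("well far edge chamfer",86,.021,32.5),("jar bottom front",98.5,.040,30),("shoulder",134,.110,30)):
    print(n,ray(c,[[285,v+100]],z)[0]*1000-[0,d])
```

```text
[ 11  11  11  11  11  11  11  11  11  11  10   6  14  50  89 107 110 112
 113 112 112 112 113 113 113 113 113 113 113 113 114 113 113 113 113 113
 113 114 114 114 114 114 114 115 116 117 117 116 115 115 114 115 114 115
 115 114 113 106  85  50  24  19  19  19  18  18  18  18  18  18]
[424 424 424 424 423 424 423 423 423 423 421 411 375 319 274 276 321 364
 383 387 387 386 386 386 386 385 385 385 385 384 384 384 384 384 383 383
 383 382 382 382 382 381 379 373 362 356 364 384 402 408 409 409 409 409
 409 409 408 401 380 354 340 337 337 338 338 339 339 340 342 341 343 342
 343 344 345 345 346 347 348 347 348 349 349 350 350 351 351 353 353 360
 382 423 470 519 566 606 630 640 643 646 650 652 655 656 656 652 620 528
 377 220]
block far edge [561.31454019 183.25354493]
well far edge chamfer [561.62723436 182.45425737]
jar bottom front [561.62535111 180.41653222]
shoulder [561.38657501 181.52132476]
```

Emit:
play_rows --targets '[[[1.5,-0.5,6],[0,0,0],50],[[0,0,8],[0,0,0],50],[[0,0,6],[0,0,0],50],[[0,0,4],[0,0,0],50],[[0,0,4],[0,0,0],50],[[0,0,0],[0,0,0],50]]'

```text
clock: 9.6
ee_pos: [0.5589, 0.1858, 0.0669]
ee_rot: [0.702, 0.712, -0.001, -0.0]
ft_force: [0.4, 0.5, -3.1]
width: 0.06
grasp_force: 45.0
```

Emit:
play_rows --targets '[[[0,0,3],[0,0,0],50],[[0,0,2],[0,0,0],50],[[0,0,0],[0,0,0],50],[[0,0,0],[0,0,0],50]]'

```text
clock: 10.0
ee_pos: [0.5593, 0.186, 0.0627]
ee_rot: [0.702, 0.712, 0.0, 0.0]
ft_force: [0.9, -0.6, -2.6]
width: 0.0603
grasp_force: 45.0
```

Emit:
play_rows --targets '[[[0,0,1],[0,0,0],50],[[0,0,0],[0,0,0],50],[[0,0,0],[0,0,0],70],[[0,0,0],[0,0,0],87],[[0,0,0],[0,0,0],87],[[0,0,0],[0,0,0],87]]'

```text
clock: 10.6
ee_pos: [0.5593, 0.186, 0.0616]
ee_rot: [0.702, 0.712, 0.0, 0.0]
ft_force: [0.0, -0.0, -0.3]
width: 0.0859
grasp_force: 0.0
```

Emit:
play_rows --targets '[[[0,0,-20],[0,0,0],87],[[0,0,-40],[0,0,0],87],[[0,0,-40],[0,0,0],87],[[0,0,-40],[0,0,0],87],[[0,0,-20],[0,0,0],87],[[0,0,0],[0,0,0],87],[[0,0,0],[0,0,0],87]]'

```text
clock: 11.3
ee_pos: [0.5592, 0.1857, 0.2214]
ee_rot: [0.702, 0.712, 0.0, 0.0]
ft_force: [-0.4, -0.5, -0.6]
width: 0.0871
grasp_force: 0.0
```

Run:
```python
from h import *
o=get_obs();print(o['clock'],o['ee_pos'],o['qpos'],o['ft_force'],Ro.from_quat(o['ee_rot']).as_matrix().round(4)[:,0])
c=cam("wrist");I=camera("wrist");S=camera("scene")
cv2.imwrite("pics/w4.png",np.hstack([I[60:360,80:480],cv2.resize(S[150:300,300:500],None,fx=2,fy=2)]))
r=np.zeros((420,560),bool);m=roi(I.max(2)<70,220,130,350,300)
k=big(m);print(k.min(0),k.max(0),"cap",rect(ray(c,k,.106)))
```

```text
11.3 [0.55917987 0.18573097 0.22138069] [ 0.04006704  0.43356224 -0.5974248   1.67824809  0.267136    1.11214264
 -0.61978781] [-0.3627342  -0.48494482 -0.60295272] [-1.380e-02  9.999e-01 -3.000e-04]
[258 180] [315 239] cap (array([561.2, 186. ]), array([51.3, 51.3]), 45.7)
```

View pics/w4.png

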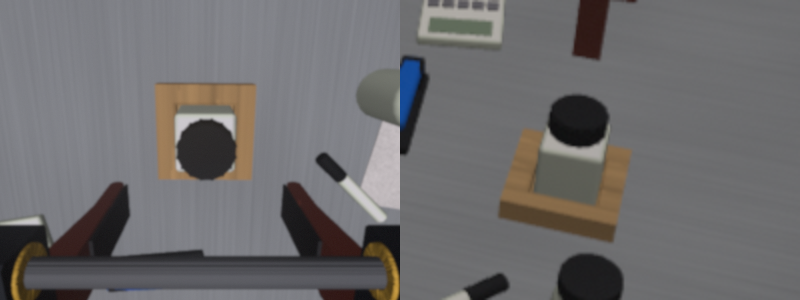

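The jar stands in the well: in the right panel its body has sunk into the block at (575,165). The black cap is at (205,149) in the left panel, centred under the jaws. Next I grip the cap.

Emit:
play_rows --targets '[[[0,1,30],[0,0,0],87],[[0,0,40],[0,0,0],87],[[0,0,30],[0,0,0],80],[[0,0,15],[0,0,0],75],[[0,0,7],[0,0,0],70],[[0,0,0],[0,0,0],60],[[0,0,0],[0,0,0],40],[[0,0,0],[0,0,0],40]]' --newtons 40

```text
clock: 12.2
ee_pos: [0.5609, 0.1864, 0.101]
ee_rot: [0.702, 0.712, 0.001, 0.0]
ft_force: [-1.8, -0.1, -0.2]
width: 0.052
grasp_force: 40.0
```

Emit:
play_rows --targets '[[[0,0,0],[0,0,0],40],[[0,0,0],[0,0,0],40],[[0,0,0],[0,0,0],40]]'

```text
clock: 12.5
ee_pos: [0.5605, 0.1862, 0.1007]
ee_rot: [0.702, 0.712, 0.0, 0.0]
ft_force: [-1.7, 0.2, 6.1]
width: 0.0518
grasp_force: 40.0
```

Run:
```python
from h import *
o=get_obs();print(o['clock'],o['ee_pos'],o['qpos'],o['ft_force'],o['wrist_torque'],o['width'],o['grasp_force'],np.degrees(np.arctan2(*Ro.from_quat(o['ee_rot']).as_matrix()[1::-1,0])))
```

```text
12.5 [0.56046663 0.1862317  0.10071955] [-0.00555125  0.56723515 -0.54398292  1.78979019  0.36778342  0.88571362
 -0.70205835] [-1.6675911   0.18885848  6.09848525] [-0.08619778  0.53021599 -0.0234007 ] 0.05178958740248703 40.00153493368998 90.80423976195742
```

Emit:
play_rows --targets '[[[0,0,0],[0,0,-0.08],40],[[0,0,0],[0,0,-0.12],40],[[0,0,0],[0,0,-0.12],40],[[0,0,0],[0,0,-0.12],40],[[0,0,0],[0,0,-0.12],40],[[0,0,0],[0,0,-0.12],40],[[0,0,0],[0,0,-0.12],40],[[0,0,0],[0,0,0],40]]'

```text
clock: 13.3
ee_pos: [0.5598, 0.1856, 0.1008]
ee_rot: [0.368, 0.93, -0.001, -0.0]
ft_force: [-5.6, -2.1, 11.2]
width: 0.0512
grasp_force: 40.0
```

Run:
```python
from h import *
o=get_obs();print(o['clock'],o['ee_pos'],o['qpos'],o['ft_force'],o['wrist_torque'],o['width'],o['grasp_force'],np.degrees(np.arctan2(*Ro.from_quat(o['ee_rot']).as_matrix()[1::-1,0])))
```

```text
13.3 [0.55975705 0.18562213 0.10077208] [ 0.1234234   0.62061324 -0.73518825  1.78159205  0.50537501  0.93834605
 -0.01024011] [-5.64895725 -2.11674216 11.17948758] [-0.57597428  1.3038787  -0.19140443] 0.05117627728740764 40.001948898425326 136.8177890888635
```

Emit:
play_rows --targets '[[[0,0,-0.5],[0,0,-0.08],40],[[0,0,0],[0,0,-0.12],40],[[0,0,0],[0,0,-0.12],40],[[0,0,0],[0,0,-0.12],40],[[0,0,0],[0,0,-0.12],40],[[0,0,0],[0,0,-0.12],40],[[0,0,0],[0,0,-0.12],40],[[0,0,0],[0,0,0],40]]'

```text
clock: 14.1
ee_pos: [0.5594, 0.1844, 0.101]
ee_rot: [-0.023, 1.0, -0.002, -0.001]
ft_force: [-8.4, -5.5, 12.9]
width: 0.0518
grasp_force: 40.0
```

Run:
```python
from h import *
o=get_obs();print(o['clock'],o['ee_pos'],o['qpos'],o['ft_force'],o['wrist_torque'],o['width'],o['grasp_force'],np.degrees(np.arctan2(*Ro.from_quat(o['ee_rot']).as_matrix()[1::-1,0])))
```

```text
14.1 [0.55935631 0.18441903 0.10102809] [ 0.23591563  0.69170447 -0.91783087  1.7747172   0.64381899  1.00931524
  0.68152459] [-8.35685823 -5.5108091  12.88642989] [-1.26207019  1.67516987 -0.25800796] 0.05176764507936733 40.002314646262676 -177.38388290938758
```

Emit:
play_rows --targets '[[[0,0,-0.5],[0,0,-0.08],40],[[0,0,0],[0,0,-0.12],40],[[0,0,0],[0,0,-0.12],40],[[0,0,0],[0,0,-0.12],40],[[0,0,0],[0,0,-0.12],40],[[0,0,0],[0,0,-0.1],40],[[0,0,0],[0,0,0],40],[[0,0,0],[0,0,0],40]]'

```text
clock: 14.9
ee_pos: [0.5595, 0.1835, 0.1012]
ee_rot: [-0.343, 0.939, -0.002, -0.002]
ft_force: [-6.7, -6.7, 11.8]
width: 0.0515
grasp_force: 40.0
```

Run:
```python
from h import *
o=get_obs();print(o['clock'],o['ee_pos'],o['qpos'],o['ft_force'],o['wrist_torque'],o['width'],o['grasp_force'],np.degrees(np.arctan2(*Ro.from_quat(o['ee_rot']).as_matrix()[1::-1,0])))
```

```text
14.9 [0.55948741 0.18349892 0.10119964] [ 0.31194636  0.76297749 -1.05824188  1.77000656  0.75482159  1.08052656
  1.25452609] [-6.65497577 -6.72591294 11.8137188 ] [-1.6328016   1.58379425 -0.22219841] 0.05146624864851318 40.00285668997094 -139.82459358225876
```

Emit:
play_rows --targets '[[[0,0,-1],[0,0,0],40],[[0,0,-1],[0,0,0],40],[[0,0,-1],[0,0,0],40],[[0,0,0],[0,0,0],40],[[0,0,0],[0,0,0],40]]'

```text
clock: 15.4
ee_pos: [0.5604, 0.1854, 0.1036]
ee_rot: [-0.344, 0.939, -0.0, -0.0]
ft_force: [-1.4, -3.3, 2.3]
width: 0.0519
grasp_force: 40.0
```

Emit:
play_rows --targets '[[[0,0,-1],[0,0,0],40],[[0,0,-1],[0,0,0],40],[[0,0,-1],[0,0,0],40],[[0,0,0],[0,0,0],40],[[0,0,0],[0,0,0],40]]'

```text
clock: 15.9
ee_pos: [0.5603, 0.1865, 0.1068]
ee_rot: [-0.345, 0.939, 0.0, 0.0]
ft_force: [-0.9, -1.3, 0.1]
width: 0.0518
grasp_force: 40.0
```

Emit:
play_rows --targets '[[[0,0,-3],[0,0,0],40],[[0,0,-5],[0,0,0],40],[[0,0,-6],[0,0,0],40],[[0,0,-7],[0,0,0],40],[[0,0,-7],[0,0,0],40],[[0,0,-4],[0,0,0],40],[[0,0,0],[0,0,0],40],[[0,0,0],[0,0,0],40]]'

```text
clock: 16.7
ee_pos: [0.5603, 0.1859, 0.1386]
ee_rot: [-0.344, 0.939, -0.0, 0.0]
ft_force: [-1.1, -0.2, -0.2]
width: 0.0515
grasp_force: 40.0
```

Emit:
play_rows --targets '[[[0,0,0],[0,0,0],40],[[0,0,0],[0,0,0],40],[[0,0,0],[0,0,0],40]]'

```text
clock: 17.0
ee_pos: [0.5601, 0.1859, 0.1384]
ee_rot: [-0.344, 0.939, 0.0, -0.0]
ft_force: [-0.2, -0.8, 0.6]
width: 0.0515
grasp_force: 40.0
```

Run:
```python
from h import *
S=camera("scene");T=camera("top")
cv2.imwrite("pics/f.png",np.hstack([cv2.resize(S[130:280,300:500],None,fx=2,fy=2),cv2.resize(T[150:300,80:280],None,fx=2,fy=2)]))
```

```text
(no output)
```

View pics/f.png

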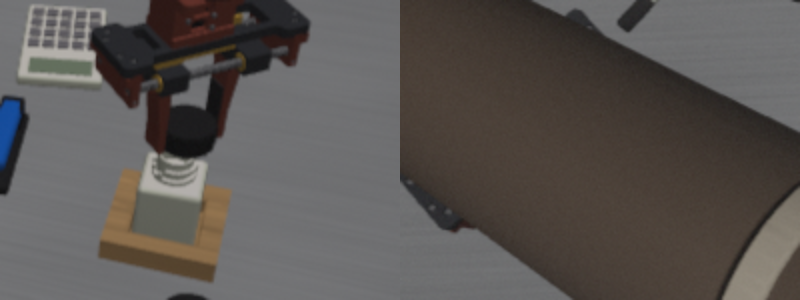

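The cap is held level at (188,130), above the exposed threaded neck at (178,165). The jar is still seated in the block.

```bash
python3 -c "
from station import *
print(sign_off())"
```

```text
the job is handed in; nothing more can be done
None
```

I handed the job in after about 17 s of the 64 s allowed, and no verdict came back: the jar was tipped to about 30 degrees, levelled and seated in the block with the cap tight; the cap was then turned about 129 degrees and is held level about 2 cm above the open mouth.

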